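# Ready the eyelet press: prove the stop, set the punch clearance

## Task

The eyelet press goes back into service and its air is still shut off, so get it ready: first prove its stop by pushing the red mushroom on the yellow box in until it latches, letting go of it, then twisting it clockwise so that it springs right back out, and let go of it. Then set the punch for the leather: screw the black knurled cap on top of the press down (clockwise) until it bottoms out, back it off a quarter turn, and finish while still holding the cap there between the fingers, so that a colleague can nip up the clamp collar. Do not disturb the other things on the table.

Things in the scene. Friction and masses are not known exactly. Their poses are not given: they have to be found in the camera images.
- press: Grey-green C-frame eyelet press fixed to the table, 200 x 120 mm. Origin on the table under the vertical cap axis; +x to its column. Base x -75 to +125, y +-60 mm; head x -45 to +125, y +-40, top at 185 mm; round the axis a 76 x 76 mm aluminium cylinder up to 227 mm and a dark clamp collar (radius 24, ear to 38 on +x) up to 237 mm. Only the cap stands higher.
- cap: Black knurled cap, a plain upright cylinder: 41 mm diameter, 38 mm tall, a white line along its own +x on its top. Origin at the centre of its underside, z up; turns with it. Underside 240 mm above the table when bottomed, rising 4 mm per turn. Turns stiffly (about 0.12 N m), stays where it is left and carries the punch.
- cap_turn (a joint): Turn of the cap on its right-hand thread, rad: 0 = bottomed out (the punch stands on the die, a hard stop: a gripper that turns on slips round the cap), positive = unscrewed, anticlockwise from above. Starts between 2.4 and 3.8; ends at 6.6. A quarter turn off the stop is 1.57.
- stop_box: Yellow and grey stop station fixed to the table, 74 x 74 mm, top face 58 mm high. Origin on the table under the middle, z up.
- stop_head: Red mushroom of the stop with white arrows, 40 mm diameter, on the vertical axis of stop_box; its straight rim to grip is from 2 to 16 mm above its origin, its top 18 mm. Origin at the centre of its underside, 76 mm above the table when out and 70 mm when in. It turns and sinks with the mushroom.
- stop_push (a joint): How far the mushroom is pushed in, m: 0 = out, 0.006 = fully in. It resists with about 6 N at first, gives way at half travel, snaps in and stays in by itself until it is twisted.
- stop_turn (a joint): Twist of the mushroom, rad: 0 at rest, positive clockwise from above, at most 1.05; up to about 0.2 N m against a return spring. When it is in, a twist past about 0.55 makes it spring out by itself (twist about 0.9 to be sure); let go, it turns back to 0.
- eyelet_tray: Bystander: blue two-part tray of eyelets, 90 x 65 x 22 mm, in front of the press. Origin under its middle.
- spare_die: Bystander: small steel die, 24 mm across, 26 mm tall, standing beside the press. Origin under its middle.
- marker_orange: Bystander: white marker with orange cap, 135 mm long, 16 mm thick, lying in front of the stop box, along its own x. Origin on the table under it.
- marker_blue: Bystander: white marker with pale blue cap, 135 mm long, 16 mm thick, lying along its own x. Origin on the table under it.
- tape_roll: Bystander: roll of masking tape lying flat, 110 mm across, 25 mm high. Origin under its middle.
- boot: Bystander: off-white prototype boot on a black sole, 265 mm long, 175 mm tall. Origin under the middle of the sole.
- tape_measure: Bystander: red and black tape measure, 70 x 35 x 66 mm. Origin under its middle.
- pen_cup: Bystander: black cup with pens, 76 mm across, 165 mm tall. Origin under its middle.
Not all that is in view belongs to the job. Of the things that look like the stop_box, take the one that is farthest to the robot's left at the start.

How it is judged:
By the outcome, as a careful person would: the job done as asked, in the order asked, and still so for the second after the job is handed in, while the arm keeps its last pose, push and grip.
It also fails if it takes over 67 s, if anything falls off the work surface, if the arm or the gripper's body presses on something with over 40 N, if the wrist force passes 120 N, or if a joint passes its speed limit or range.

## Robot

A 6-joint arm with a two-finger parallel gripper is mounted at the origin on the work surface. World frame = base frame: x ahead of the robot, y to its left, z up, the work surface at z = 0. Lengths are in m, angles in degrees, forces in N, time in s.
With the tool pointing down it reaches from about 0.35 to 0.875 m from the base axis. Payload 4.2 kg.
Tool frame: the origin (TCP) lies midway between the tips of the shut fingers; the grasp point (between the pads) lies 19 mm behind it; z points along the fingers, y is the line along which they close (so a half turn about z gives the same grasp; the last joint's range is limited). The gripper opens to 87 mm and grips with 3 to 60 N. Pads are 19 mm wide; open, the fingers measure 117 mm over their backs; the gripper's body (75 mm by 190 mm) begins 51 mm behind the grasp point.
Start: joints at [-54.97, 22.042, 0.453, 0, -68.411, -14.817], TCP at [0.216, -0.586, 0.223] pointing down, gripper open.
Joint ranges: [-179.83, 179.83], [-69.29, 118.12], [-61.27, 80.66], [-181.25, 117.63], [-171.15, -9.14], [-177.46, 177.46]. Speed limits (degrees/s): [159.86, 159.86, 180, 180, 180, 180].

## Interface

Orientations are given as [roll, pitch, yaw] about the fixed x, y, z axes, in that order (R = Rz(yaw) Ry(pitch) Rx(roll)).
In Python, from workcell import env gives the robot as it stands. The module is installed in compiled form; this text tells all that it offers. Calls block until the motion is done:
- env.goto(position, orientation): joint-space move of the TCP to a pose.
- env.move_straight(position, rotation=None, rate=0.15, force_limit=None): straight line of the TCP; rotation=None keeps the orientation; rate is the mean speed in m/s. With force_limit (N) it stops when the force on the tool has changed by that much, and returns True; else False.
- env.set_joints(angles): joint-space move.
- env.gripper_to(opening, grasp_force=None): opening from 0.0 (shut) to 1.0 (fully open); grasp_force is the grip in N (None keeps the last); returns when the fingers have stopped.
- env.dwell(seconds).
- env.inverse_kinematics(position, orientation): joint angles nearest the present ones, or None.
- env.read_state(): the state.
- env.grab_frame(name): name is "scene" or "top"; returns a dict with "image" (400x640x3 uint8, blue, green, red), "fx", "fy", "cx", "cy" (pixels), "position" and "orientation" of the camera in the world. Camera axes: x right, y up, looking along -z (the intrinsics and any distortion apply to the point x, -y, -z); pixel columns grow to the right and rows downward; lengths in m; the calibration is good to about 2 mm. A picture is of the moment at which its call begins. There is no depth.
A pose or a line that the arm cannot do raises env.Unreachable and nothing moves.
- env.close_job(): hands the job in; it is judged then, once.
Trained networks look in a picture, given as the dict that the camera call returned (one of the last four; its "shot" number tells which), for a name from the list of things; names that differ only in an ending like _2 or _b are one class to them, and where a whole thing is asked for, a point or a joint stands for the part that bears it (a point fixed in the world has none). Each returns a list of dicts, best first, with "score" (0 to 1); they miss things now and then, are a little off and sometimes report something else, mostly with a low value. They report only what shows in the picture. A call takes as long as a camera call. They do not tell look-alikes from the thing itself.
- env.search_frame(picture, thing): "xyz" ([x, y, z] in m, in world coordinates, good to about 4 mm: the middle of the surface that is visible of it).
- env.trace(picture, thing): "mask" (400x640 bool, what is visible of it).
The state is a dict: "clock": time; "joint_positions": joint angles; "qvel": joint speeds; "joint_torque": joint torques, N m; "position": TCP position; "tool_rot": TCP orientation; "force": force on the tool from outside, world axes, zero at the start; "wrist_torque": the same for the moment, N m; "opening": opening from 0.0 (shut) to 1.0 (fully open); "finger_force": force on a finger pad.
Only numpy, scipy, OpenCV 4.12 (cv2) and the standard library are available. Lean on these libraries where they do the work, as an engineer would, in place of code of your own. Each camera call takes 0.05 s, during which the arm holds its last target. There are 200 camera calls.

## Working session

There is one attempt and no reset: what is moved stays moved. The work goes in short steps, each a Python script; the robot and the scene stay as the last script left them, time stands still between calls to the robot, and variables do not carry over. Pictures are saved under pics/ and viewed, at most 10 in all, crops included, and the job is handed in when it is done.

```bash
mkdir -p pics
python3 - <<'E'
from workcell import env
import cv2
for n in ["scene","top"]:
    p=env.grab_frame(n); cv2.imwrite(f"pics/{n}0.png",p["image"])
    print(n,p["position"],p["orientation"],p["fx"],[k for k in p if k not in("image",)])
    for t in ["stop_head","stop_box","cap","press","eyelet_tray","spare_die","boot","pen_cup","tape_measure","tape_roll","marker_orange","marker_blue"]:
        print(t,[(round(d["score"],2),[round(v,3) for v in d["xyz"]]) for d in env.search_frame(p,t)[:4]])
print(env.read_state())
E
```

```text
scene [ 1.38959967 -0.23624048  1.2744137 ] [38.610946   -0.60850064 75.36849028] 456.1483471669645 ['fx', 'fy', 'cx', 'cy', 'position', 'orientation', 'shot']
stop_head [(0.48, [0.456, 0.033, 0.09]), (0.45, [0.508, 0.167, 0.092])]
stop_box [(0.95, [0.615, 0.048, 0.058]), (0.94, [0.282, -0.273, 0.064]), (0.87, [0.521, 0.165, 0.062]), (0.82, [0.466, 0.032, 0.059])]
cap [(0.7, [0.505, -0.224, 0.277])]
press [(0.55, [0.552, -0.239, 0.162])]
eyelet_tray [(0.84, [0.394, -0.133, 0.005])]
spare_die [(0.63, [0.543, -0.149, 0.016])]
boot [(0.72, [0.614, -0.529, 0.107]), (0.65, [0.518, 0.164, 0.06]), (0.65, [0.509, 0.171, 0.093]), (0.3, [0.509, -0.222, 0.281])]
pen_cup [(0.72, [0.508, -0.22, 0.282]), (0.66, [0.55, 0.514, 0.082])]
tape_measure [(0.85, [0.378, 0.434, 0.048])]
tape_roll [(0.88, [0.776, -0.027, 0.025])]
marker_orange [(0.69, [0.422, 0.183, 0.013])]
marker_blue [(0.63, [0.743, -0.211, 0.017]), (0.42, [0.503, 0.168, 0.094])]
top [ 0.32708705 -0.03382609  1.42729554] [  8.39216089   0.34163902 -88.76757074] 406.95167757049364 ['fx', 'fy', 'cx', 'cy', 'position', 'orientation', 'shot'
[... 679 characters left out ...]
.016])]
{'clock': 1.3, 'joint_positions': array([-5.49696751e+01,  2.20419813e+01,  4.52008015e-01, -6.05985680e-04,
       -6.84114150e+01, -1.48168161e+01]), 'qvel': array([ 0.04477853, -0.04829213, -0.05187425,  0.07732293, -0.04219745,
       -0.05682203]), 'joint_torque': array([ 1.72340715e-04, -3.90474737e+01,  1.87624329e+01,  4.22458112e+00,
        1.55118940e-02, -4.58704426e-05]), 'position': array([ 0.21596604, -0.58647144,  0.22254109]), 'tool_rot': array([ 1.79998514e+02,  1.89693836e-04, -1.59786714e+02]), 'force': array([-0.30018126,  0.36282736,  0.10547084]), 'wrist_torque': array([ 0.03630106,  0.01530101, -0.02198155]), 'finger_force': 0.0, 'opening': 1.0000220312460126}
```

View pics/scene0.png

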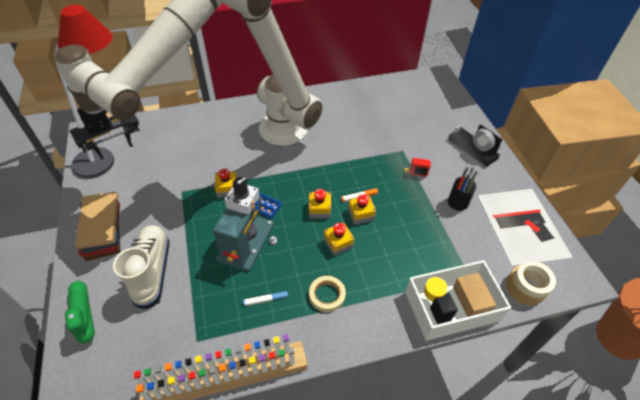

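View pics/top0.png

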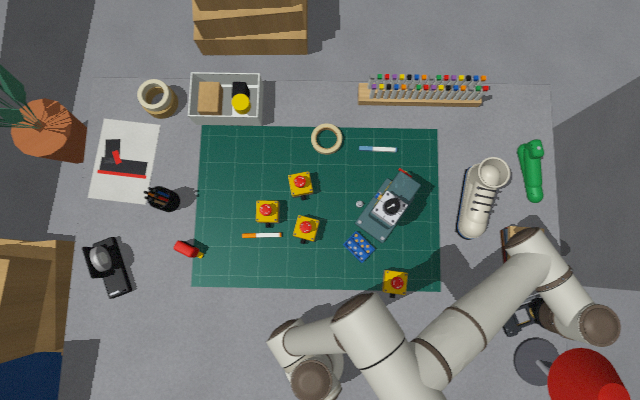

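Four look-alike stop boxes are visible in the top view, at (267,211), (301,184), (306,229) and (396,283). Image left is the robot's left (+y), so (267,211), y≈0.167, is the farthest left. I'll confirm it in a crop and refine the positions.

```bash
cat > h.py <<'E'
import numpy as np, cv2
from scipy.spatial.transform import Rotation as R
from workcell import env
def ray(p,uv):
    d=np.array([(uv[0]-p["cx"])/p["fx"],-(uv[1]-p["cy"])/p["fy"],-1.])
    return np.array(p["position"]),R.from_euler("xyz",p["orientation"],degrees=True).apply(d)
def at_z(p,uv,z):
    o,d=ray(p,uv); return (o+d*(z-o[2])/d[2])
def proj(p,X):
    c=R.from_euler("xyz",p["orientation"],degrees=True).inv().apply(np.atleast_2d(X)-p["position"])
    return np.c_[p["cx"]-p["fx"]*c[:,0]/c[:,2],p["cy"]+p["fy"]*c[:,1]/c[:,2]]
def cyl(x,y,z0,z1,r):
    t=np.linspace(0,2*np.pi,60); c=np.c_[x+r*np.cos(t),y+r*np.sin(t)]
    return np.vstack([np.c_[c,np.full(60,z)] for z in (z0,z1)])
def hullmask(p,P):
    S=16; m=np.zeros((400,640),np.uint8)
    cv2.fillConvexPoly(m,np.int32(np.round(cv2.convexHull(proj(p,P).astype(np.float32))*S)),255,shift=4,lineType=cv2.LINE_AA); return m/255.
def fit(p,mask,x0,z0,z1,r):
    from scipy.optimize import minimize
    def f(v):
        return np.abs(hullmask(p,cyl(*v,z0,z1,r))-mask).sum()
    return minimize(f,x0,method="Nelder-Mead",options=dict(initial_simplex=[x0,np.add(x0,[.006,0]),np.add(x0,[0,.006])],xatol=2e-4))
E
python3 - <<'E'
from h import *
P={n:env.grab_frame(n) for n in("scene","top")}
tiles=[]
for n,p in P.items():
    im=p["image"].astype(int)
    b,g,r=im[...,0],im[...,1],im[...,2]
    red=((r>110)&(g<0.5*r)&(b<0.5*r))
    w=hullmask(p,cyl(.5,.167,.07,.1,.035))>.5
    f=fit(p,red&w,[.5,.167],.078,.094,.02); print(n,"head",f.x,f.fun,(red&w).sum())
    w=hullmask(p,cyl(.5,-.222,.235,.29,.045))>.5
    dark=(im.max(2)<75)&w
    ms=env.trace(p,"cap"); 
    for m in ms[:2]:
        f=fit(p,m["mask"],[.5,-.222],.242,.280,.0205); print("cap net",m["score"],m["mask"].sum(),f.x,f.fun)
    for m in env.trace(p,"stop_head"):
        c=np.argwhere(m["mask"]).mean(0)[::-1]; print(m["score"],c,at_z(p,c,.09))
    for X in([.5,.167,.08],[.5,-.222,.26]):
        u,v=proj(p,X)[0].astype(int); tiles.append(cv2.resize(p["image"][v-30:v+30,u-40:u+40],(400,300),interpolation=cv2.INTER_CUBIC)); print(u,v)
cv2.imwrite("pics/crop.png",np.vstack([np.hstack(tiles[:2]),np.hstack(tiles[2:])]))
E
```

```text
scene head [0.50040891 0.16981269] 61.96862745098039 89
cap net 0.71 231 [ 0.49775269 -0.22168981] 47.13333333333333
cap net 0.55 830 [-0.39674219  1.1038125 ] 830.0
0.64 [362.75       199.05172414] [0.50444531 0.16896914 0.09      ]
0.52 [339.42307692 228.81730769] [0.60200395 0.05882367 0.09      ]
0.48 [320.36936937 194.17117117] [0.44939925 0.03698722 0.09      ]
0.48 [223.38157895 173.        ] [ 0.27421325 -0.26651167  0.09      ]
361 200
240 186
top head [0.50077258 0.16971289] 46.0 103
cap net 0.7 195 [ 0.49678875 -0.22079424] 33.52156862745098
0.44 [396.60150376 282.20300752] [ 0.27242378 -0.26486128  0.09      ]
0.41 [299.16037736 181.14150943] [0.59817029 0.05952863 0.09      ]
266 209
391 204
```

View pics/crop.png

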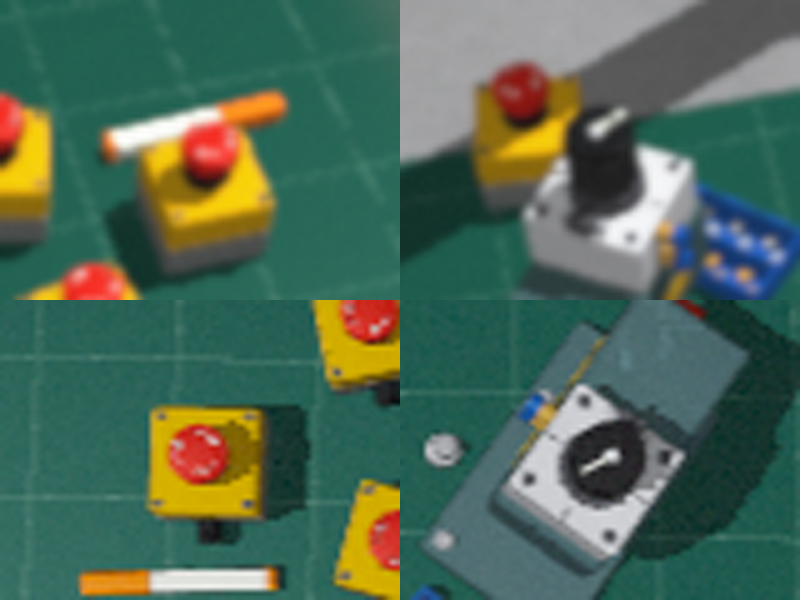

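The crop confirms it: the head of the leftmost box is at (0.5005, 0.1697), with the orange marker in front of it. The cap is at (0.497, -0.221). Now push the stop.

```bash
cat >> h.py <<'E'
def st(tag=""):
    s=env.read_state(); print(tag,"t%.1f"%s["clock"],"pos",np.round(s["position"],4),"F",np.round(s["force"],1),"M",np.round(s["wrist_torque"],2),"op %.3f ff %.1f"%(s["opening"],s["finger_force"]),"yaw %.1f j6 %.1f"%(s["tool_rot"][2],s["joint_positions"][5])); return s
def down(yaw): return [180,0,yaw]
E
python3 - <<'E'
from h import *
H=[.5005,.1697]
for y in range(-180,180,45):
    j=env.inverse_kinematics([*H,.12],down(y)); k=env.inverse_kinematics([.497,-.221,.3],down(y))
    print(y,None if j is None else np.round(j,0),None if k is None else np.round(k,0))
env.gripper_to(0.0,35)
env.goto([.35,-.45,.36],down(-159.8)) if False else None
s=st("start")
env.move_straight([*s["position"][:2],.36],rate=.4)
env.goto([*H,.30],down(30)); st()
env.move_straight([*H,.100],rate=.25); st("above")
print(env.move_straight([*H,.0865],rate=.02,force_limit=30)); st("pushed")
env.move_straight([*H,.14],rate=.2); st("up")
E
```

```text
-180 [  36.   19.  -21.   -0.  -50. -126.] [ -7.  11.  -3.  -0. -75. -83.]
-135 [ 36.  19. -21.  -0. -50. -81.] [ -7.  11.  -3.   0. -75. -38.]
-90 [ 36.  19. -21.   0. -50. -36.] [ -7.  11.  -3.   0. -75.   7.]
-45 [ 36.  19. -21.   0. -50.   9.] [ -7.  11.  -3.   0. -75.  52.]
0 [ 36.  19. -21.   0. -50.  54.] [ -7.  11.  -3.   0. -75.  97.]
45 [ 36.  19. -21.   0. -50.  99.] [ -7.  11.  -3.   0. -75. 142.]
90 [ 36.  19. -21.   0. -50. 144.] [  -7.   11.   -3.    0.  -75. -173.]
135 [  36.   19.  -21.    0.  -50. -171.] [  -7.   11.   -3.   -0.  -75. -128.]
start t3.1 pos [ 0.216  -0.5865  0.2226] F [-0.9  0.2 -0.6] M [0.01 0.   0.04] op 0.004 ff 0.0 yaw -159.8 j6 -14.8
 t6.5 pos [0.5007 0.1692 0.3   ] F [-0.6 -0.3  0. ] M [-0.11  0.07 -0.01] op 0.005 ff 0.0 yaw 29.9 j6 83.7
above t7.4 pos [0.5016 0.1701 0.1011] F [ 0.5 -0.6  0.1] M [-0.05  0.08 -0.01] op 0.006 ff 0.0 yaw 30.0 j6 83.7
False
pushed t8.2 pos [0.5009 0.1698 0.0882] F [-3.6 -0.7 11.2] M [-0.29  1.2  -0.02] op 0.009 ff 5.7 yaw 30.1 j6 83.7
up t8.7 pos [0.5004 0.1698 0.1402] F [-0.2 -0.7 -1.3] M [-0.1   0.15  0.05] op 0.007 ff 0.0 yaw 30.0 j6 83.7
```

Run:
```python
from h import *
H=[.5005,.1697]
env.move_straight([*H,.10],rate=.2)
print(env.move_straight([*H,.080],rate=.02,force_limit=4)); st("contact")
print(env.move_straight([*H,.078],rate=.02,force_limit=22)); st("hard")
env.move_straight([*H,.14],rate=.2)
env.gripper_to(.8,35)
env.move_straight([*H,.066],rate=.15); st("around")
env.gripper_to(0,8); st("soft grip")
env.gripper_to(0,35); st("grip")
p=env.grab_frame("scene"); cv2.imwrite("pics/grip.png",cv2.resize(p["image"][150:250,290:430],(700,500)))
```

```text
True
contact t9.7 pos [0.5008 0.1697 0.0884] F [-0.7  0.   5.2] M [-0.19  0.35 -0.02] op 0.005 ff 2.5 yaw 30.0 j6 83.7
True
hard t10.0 pos [0.5014 0.1697 0.0883] F [-2.1 -1.1  6.8] M [-0.18  0.82 -0.02] op 0.000 ff 3.4 yaw 30.1 j6 83.7
around t12.3 pos [0.5011 0.17   0.0665] F [0.1 0.3 0.5] M [-0.11  0.09 -0.04] op 0.798 ff 0.0 yaw 30.1 j6 83.6
soft grip t12.9 pos [0.5007 0.1696 0.0663] F [ 0.8 -0.6  1.4] M [-0.37  0.04 -0.05] op 0.452 ff 8.0 yaw 30.1 j6 83.6
grip t13.2 pos [0.5008 0.1696 0.0663] F [ 0.4 -1.8  3. ] M [-0.55  0.    0.  ] op 0.446 ff 35.0 yaw 30.1 j6 83.6
```

View pics/grip.png

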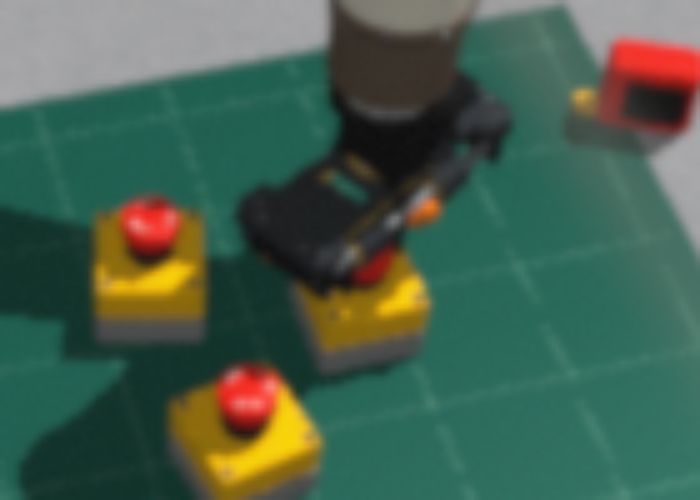

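The picture shows the fingers around the red mushroom of the leftmost box, and first contact at z≈0.088 means it is latched in. Now twist it clockwise (yaw decreasing).

Run:
```python
from h import *
H=[.5005,.1697]
for a in (10,20,28,36,44,52,56):
    env.move_straight([*H,.066],down(30-a),rate=.1); st(a)
env.gripper_to(.8); st("open"); env.dwell(.5)
env.move_straight([*H,.16],rate=.2); env.gripper_to(0)
env.move_straight([*H,.104],rate=.2)
print(env.move_straight([*H,.088],rate=.01,force_limit=1.5)); st("touch")
env.move_straight([*H,.30],rate=.4)
p=env.grab_frame("scene"); cv2.imwrite("pics/after.png",cv2.resize(p["image"][160:260,290:430],(700,500)))
```

```text
10 t13.5 pos [0.5007 0.1697 0.0663] F [ 0.2 -0.9  4.4] M [-0.72 -0.02  0.13] op 0.448 ff 35.0 yaw 20.2 j6 73.8
20 t13.9 pos [0.5007 0.1698 0.0663] F [-0.2 -1.7  6. ] M [-0.73  0.06  0.12] op 0.448 ff 35.0 yaw 10.3 j6 63.9
28 t14.2 pos [0.5007 0.1698 0.0663] F [ 0.2 -0.9  5.5] M [-0.61  0.13  0.1 ] op 0.448 ff 35.0 yaw 2.2 j6 55.9
36 t14.4 pos [0.5007 0.1699 0.0663] F [-0.2 -1.2  5.3] M [-0.56  0.23  0.17] op 0.454 ff 35.0 yaw -5.8 j6 47.9
44 t14.7 pos [0.5007 0.1699 0.0663] F [ 0.  -1.   6.2] M [-0.52  0.25  0.12] op 0.448 ff 35.0 yaw -13.8 j6 39.9
52 t15.0 pos [0.5007 0.17   0.0664] F [-0.1 -0.4  6.5] M [-0.47  0.28  0.19] op 0.448 ff 35.0 yaw -21.8 j6 31.9
56 t15.3 pos [0.5007 0.17   0.0666] F [-0.1 -0.8  6.9] M [-0.44  0.46  0.2 ] op 0.449 ff 35.0 yaw -25.7 j6 27.9
open t16.1 pos [0.5005 0.1697 0.066 ] F [-0.7 -0.1  0.6] M [-0.12  0.12 -0.02] op 0.801 ff 0.0 yaw -26.0 j6 27.7
True
touch t19.9 pos [0.5006 0.1697 0.0944] F [-1.2  0.3  5.8] M [ 0.02  0.48 -0.01] op 0.012 ff 2.3 yaw -26.0 j6 27.7
```

Touch at 0.094: the mushroom is out again. Now the cap.

Run:
```python
from h import *
C=[.497,-.221]
p=env.grab_frame("scene"); env.gripper_to(.8,30)
q=env.inverse_kinematics([*C,.36],down(70)); q=np.array(q); print(np.round(q,1))
if abs(q[5]-167)<8:
    env.set_joints(q); 
    env.move_straight([*C,.247],rate=.15); st("around")
    env.gripper_to(0,6); st("soft")
    env.gripper_to(0,30); st("grip")
for n in("scene","top"):
    p=env.grab_frame(n)
    u,v=proj(p,[*C,.26])[0].astype(int)
    cv2.imwrite(f"pics/cap_{n}.png",p["image"][v-40:v+40,u-50:u+50])
a,b=[cv2.resize(cv2.imread(x),(400,320)) for x in("pics/cap_scene.png","pics/after.png")]
cv2.imwrite("pics/both.png",np.hstack([a,b]))
```

```text
[ -6.9  10.3   3.5   0.  -83.2 166.9]
around t25.0 pos [ 0.4977 -0.2211  0.248 ] F [-0.9 -0.3 -0.8] M [-0.15  0.06  0.03] op 0.800 ff 0.0 yaw 70.0 j6 166.9
soft t25.6 pos [ 0.4969 -0.221   0.2472] F [-0.9  1.   0.4] M [-0.01  0.24 -0.02] op 0.467 ff 6.0 yaw 70.0 j6 166.9
grip t25.8 pos [ 0.4969 -0.221   0.2472] F [-1.1  1.1  1.2] M [ 0.11  0.36 -0.1 ] op 0.465 ff 30.0 yaw 70.0 j6 166.9
```

View pics/both.png

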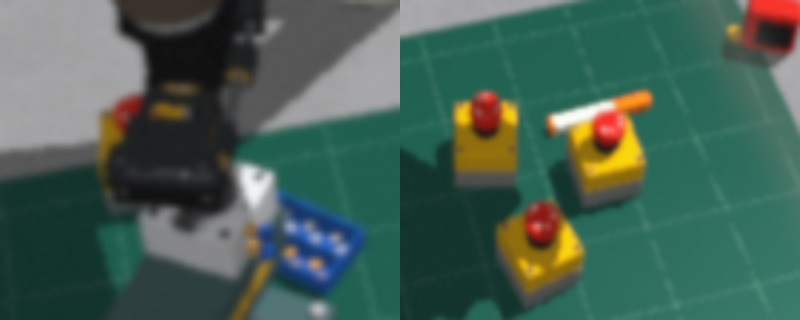

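The picture shows the cap gripped (left half) and the mushroom standing out with the markers undisturbed (right half). Now screw down until the torque jumps.

Run:
```python
from h import *
C=[.4968,-.221]
a=0; log=[]
while a<228:
    a+=20 if a<120 else 4
    env.move_straight([*C,.247-.004*a/360],down(70-a),rate=.15)
    s=env.read_state(); m=s["wrist_torque"][2]; y=s["tool_rot"][2]; log.append((a,round(m,2),round((y-(70-a)+180)%360-180,1),round(s["opening"],3),round(s["clock"],1)))
    if m>.33: break
print(log); st()
```

```text
[(20, np.float64(-0.12), np.float64(0.1), 0.467, 26.4), (40, np.float64(-0.15), np.float64(0.2), 0.462, 26.9), (60, np.float64(-0.09), np.float64(0.1), 0.464, 27.4), (80, np.float64(-0.07), np.float64(0.1), 0.461, 27.9), (100, np.float64(-0.1), np.float64(0.1), 0.462, 28.4), (120, np.float64(-0.03), np.float64(0.1), 0.466, 28.9), (124, np.float64(-0.12), np.float64(0.1), 0.466, 29.2), (128, np.float64(-0.11), np.float64(0.1), 0.466, 29.4), (132, np.float64(-0.07), np.float64(0.1), 0.462, 29.7), (136, np.float64(-0.12), np.float64(0.1), 0.464, 29.9), (140, np.float64(-0.12), np.float64(0.1), 0.463, 30.2), (144, np.float64(-0.09), np.float64(0.1), 0.464, 30.4), (148, np.float64(-0.11), np.float64(0.1), 0.454, 30.7), (152, np.float64(-0.09), np.float64(0.1), 0.465, 30.9), (156, np.float64(0.17), np.float64(0.2), 0.459, 31.2), (160, np.float64(0.2), np.float64(0.2), 0.465, 31.4), (164, np.float64(0.23), np.float64(0.2), 0.463, 31.7), (168, np.float64(-0.08), np.float64(0.1), 0.468, 31.9), (172, np.float64(0.14), np.float64(0.2), 0.462, 32.2), (176, np.float64(0.09), np.float64(0.2), 0.466, 32.4), (180, np.float64(0.03), np.float64(0.1), 0.465, 32.7), (184, np.float64(0.3), np.float64(0.2), 0.464, 32.9), (188, np.float64(0.25), np.float64(0.2), 0.463, 33.2), (192, np.float64(0.09), np.float64(0.2), 0.466, 33.4), (196, np.float64(0.35), np.float64(0.2), 0.461, 33.7)]
 t33.7 pos [ 0.4976 -0.2208  0.2457] F [-1.1 -0.2  5.7] M [0.05 0.14 0.35] op 0.461 ff 30.0 yaw -125.8 j6 -28.9
```

A stop shows at about 153°, with a stick-slip sawtooth in the torque after it. I'll release the cap and check the white line's angle to confirm.

```bash
cat >> h.py <<'E'
def captop(p,z,C=(.4968,-.221)):
    "rectified top-down view of the cap top: 4 px/mm, x up, y left"
    g=np.arange(-28,28.01,.25)/1000; X,Y=np.meshgrid(g,g)
    P=np.c_[C[0]-Y.ravel(),C[1]-X.ravel(),np.full(X.size,z)]
    m=proj(p,P).reshape(*X.shape,2).astype(np.float32)
    return cv2.remap(p["image"],m[...,0],m[...,1],cv2.INTER_CUBIC)
E
python3 - <<'E'
from h import *
C=[.4968,-.221]
env.gripper_to(.8)
env.move_straight([*C,.31],rate=.25)
env.move_straight([.40,-.42,.34],rate=.3); st()
t=[]
import types
ref={}
for n in("scene","top"):
    p=env.grab_frame(n); ref[n]=p; 
    t0=dict(p); t0["image"]=cv2.imread(f"pics/{n}0.png")
    t+= [np.hstack([cv2.resize(captop(t0,.2797),(360,300)),cv2.resize(captop(p,.278),(360,300))])]
cv2.imwrite("pics/line.png",np.vstack(t)); cv2.imwrite("pics/top1.png",ref["top"]["image"]); cv2.imwrite("pics/scene1.png",ref["scene"]["image"])
E
```

```text
t35.8 pos [ 0.4001 -0.4192  0.339 ] F [-0.9 -0.   0.5] M [0.06 0.06 0.03] op 0.798 ff 0.0 yaw -126.0 j6 -5.6
```

View pics/line.png

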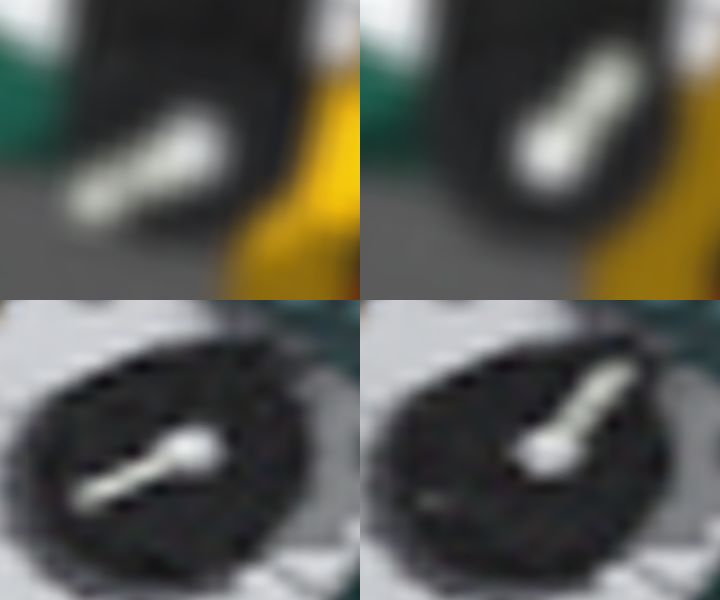

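The line went from about 117° to -37°, which is 154° clockwise. That agrees with the torque jump and lies along the press's +x, so the cap is bottomed. Regrip, nudge against the stop, and back off 90°.

Run:
```python
from h import *
C=[.4969,-.221]
env.move_straight([*C,.31],rate=.25)
env.move_straight([*C,.2455],rate=.15); env.gripper_to(0,30); st("grip")
for a in(4,8):
    env.move_straight([*C,.2455],down(-126-a),rate=.15); s=st(a)
y0=-134
env.gripper_to(0,45); st("45N")
for a in(15,30,45,60,75,90):
    env.move_straight([*C,.2455+.004*a/360],down(y0+a),rate=.15)
    st(a)
env.dwell(.3); st("end")
p=env.grab_frame("top"); a=p["image"][150:270,320:480]
p=env.grab_frame("scene"); b=p["image"][150:270,180:340]
cv2.imwrite("pics/end.png",np.hstack([cv2.resize(a,(400,300)),cv2.resize(b,(400,300))]))
```

```text
grip t38.1 pos [ 0.4973 -0.2212  0.2458] F [ 0.6 -1.8 -0.2] M [-0.21 -0.18 -0.02] op 0.465 ff 30.0 yaw -126.0 j6 -29.1
4 t38.4 pos [ 0.4976 -0.2209  0.2459] F [2.1 0.2 1.3] M [ 0.05 -0.6   0.28] op 0.464 ff 30.0 yaw -129.9 j6 -33.0
8 t38.6 pos [ 0.4978 -0.221   0.246 ] F [ 4.  -0.3  1.8] M [ 0.05 -0.95  0.32] op 0.464 ff 30.0 yaw -133.9 j6 -37.0
45N t38.8 pos [ 0.4978 -0.221   0.246 ] F [4.4 0.2 2. ] M [ 0.16 -1.29  0.44] op 0.458 ff 45.0 yaw -133.9 j6 -37.0
15 t39.2 pos [ 0.4973 -0.2207  0.2461] F [3.7 3.  4.1] M [ 0.89 -1.04  0.13] op 0.457 ff 45.0 yaw -119.1 j6 -22.2
30 t39.6 pos [ 0.4968 -0.2205  0.2463] F [1.7 3.8 5.7] M [ 1.34 -0.68  0.09] op 0.459 ff 45.0 yaw -104.2 j6 -7.3
45 t40.0 pos [ 0.4962 -0.2205  0.2464] F [0.8 4.6 5.6] M [ 1.49 -0.33  0.2 ] op 0.461 ff 45.0 yaw -89.2 j6 7.7
60 t40.5 pos [ 0.4956 -0.2205  0.2466] F [-1.2  4.8  6.7] M [ 1.5  -0.03  0.09] op 0.463 ff 45.0 yaw -74.2 j6 22.7
75 t40.9 pos [ 0.495  -0.2208  0.2467] F [-2.   4.1  6.9] M [1.38 0.34 0.08] op 0.466 ff 45.0 yaw -59.2 j6 37.7
90 t41.3 pos [ 0.4946 -0.2211  0.2469] F [-2.9  2.4  7.7] M [1.04 0.58 0.12] op 0.458 ff 45.0 yaw -44.2 j6 52.7
end t41.6 pos [ 0.4946 -0.2211  0.2469] F [-3.3  2.6  8.2] M [1.03 0.62 0.08] op 0.463 ff 45.0 yaw -44.2 j6 52.7
```

View pics/end.png

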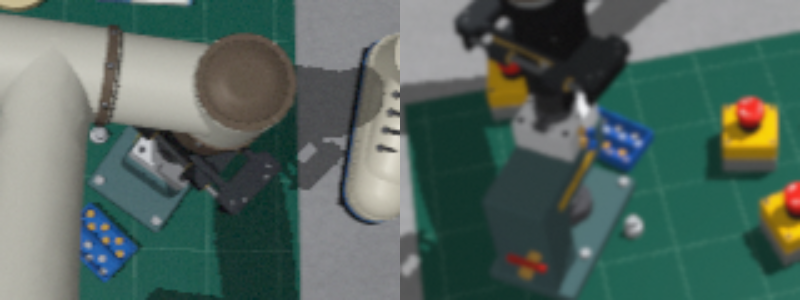

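The cap is held, the tray and die are untouched, and the forces are low. There is time to check the line once, so I'll release, look, regrip and correct if needed.

```bash
cat >> h.py <<'E'
def line(p,z):
    g=captop(p,z).min(2).astype(float); n=g.shape[0]; c=(n-1)/2
    v,u=np.mgrid[:n,:n]; r=np.hypot(u-c,v-c)/4
    w=np.clip(g-110,0,None)*(r<17)
    hub=w*(r<6); hx,hy=(hub*u).sum()/hub.sum(),(hub*v).sum()/hub.sum()
    w=w*(r>6); lx,ly=(w*u).sum()/w.sum(),(w*v).sum()/w.sum()
    return [round(float(np.degrees(np.arctan2(-(lx-x),-(ly-y)))),1) for x,y in((hx,hy),(c,c))]
E
python3 - <<'E'
from h import *
C=[.4966,-.221]
s=st()
env.gripper_to(.8)
env.move_straight([*C,.31],rate=.25); env.move_straight([.40,-.42,.34],rate=.3)
p=env.grab_frame("top"); cv2.imwrite("pics/top2.png",p["image"])
for f,z in(("top0",.2797),("top1",.278),("top2",.279)):
    q=dict(p); q["image"]=cv2.imread(f"pics/{f}.png"); print(f,line(q,z))
a=[cv2.resize(captop({**p,"image":cv2.imread(f"pics/{f}.png")},.279),(390,390)) for f in("top1","top2")]
cv2.imwrite("pics/line2.png",np.hstack(a)); st()
E
```

```text
t41.7 pos [ 0.4946 -0.2211  0.2469] F [-2.6  2.4  7.4] M [1.07 0.62 0.08] op 0.462 ff 45.0 yaw -44.2 j6 52.7
top0 [119.6, 122.0]
top1 [-34.8, -40.7]
top2 [54.6, 49.1]
 t43.8 pos [ 0.4004 -0.4188  0.3393] F [-0.6  0.7  0.6] M [-0.    0.14 -0.01] op 0.797 ff 0.0 yaw -43.9 j6 76.4
```

View pics/line2.png

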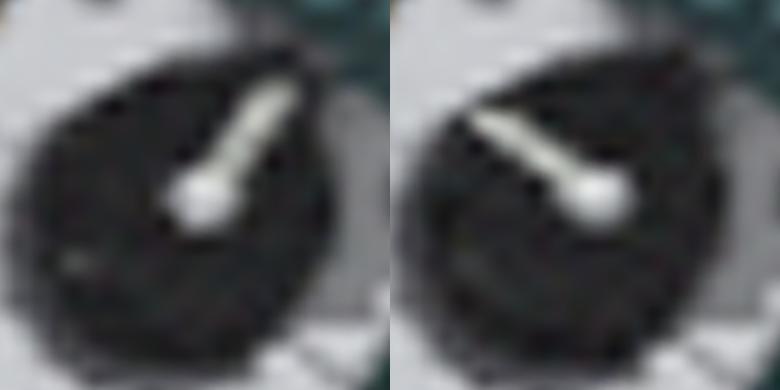

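The line turned +89.4° from the bottomed position, as wanted. I'll regrip there and hand in.

Run:
```python
from h import *
C=[.4966,-.221]
env.move_straight([*C,.31],rate=.25)
env.move_straight([*C,.2465],rate=.15); env.gripper_to(0,30); env.dwell(.3); s=st("grip")
if s["opening"]>.43 and s["finger_force"]>25: print(env.close_job())
```

```text
grip t46.4 pos [ 0.4957 -0.222   0.2469] F [-2.7 -4.6  1.5] M [-1.26  0.99  0.13] op 0.467 ff 30.0 yaw -44.0 j6 52.9
the job is handed in; nothing more can be done
None
```

I handed the job in at 46.4 s with the stop proven: its mushroom latched, was twisted and sprang back out. The cap was bottomed out and backed off about 89° by its white line, the gripper holds it there at 30 N, and nothing else looked disturbed.

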